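Turn the tea turntable to bring the blue cup under the tap

ROBOT

A 6-joint arm with a two-finger parallel gripper is mounted at the origin on the work surface. World frame = base frame: x ahead of the robot, y to its left, z up, the work surface at z = 0. Lengths are in m, angles in rad, forces in N, time in s.
With the tool pointing down it reaches from about 0.425 to 0.95 m from the base axis. Payload 3.5 kg.
Tool frame: the origin (TCP) lies between the finger pads; the fingertips stand 19 mm ahead of it and the grasp point (between the pads) is the TCP (ctrl.nose_length is the distance from the TCP to the fingertips, in m); z points along the fingers, y is the line along which they close (so a half turn about z gives the same grasp; the last joint's range is limited). The gripper opens to 85 mm and grips with 20 to 120 N. Pads are 22 mm wide; open, the fingers measure 114 mm over their backs; the gripper's body (76 mm by 85 mm) begins 54 mm behind the grasp point. The pads swing forward as they close: fully open they stand 13 mm farther back than shut.
Start: joints at [-1.491, 0.286, 1.577, -0, 1.279, -0.15], TCP at [0.154, -0.657, 0.223] pointing down, gripper open.
Joint ranges: [-2.77, 2.77], [-0.9, 2.22], [0.21, 2.48], [-1.53, 4.67], [0.24, 2.81], [-2.84, 2.84]. Speed limits (rad/s): [2.79, 2.79, 3.14, 3.14, 3.14, 3.14].

INTERFACE

Orientations are given as a unit quaternion [x, y, z, w].
In Python, from plant import ctrl gives the robot as it stands.
- The arm moves only by the tool apply_moves, never from a script. Its argument "series" is a list of rows, each a list of 6 numbers: the shift along the world's x, y, z scaled (see below), then the turn, a rotation vector about the world's x, y, z scaled (see below). A call has 1 to 20 rows; each row is the pose to reach, as a shift and turn from the pose commanded when the call began; what a row does not reach only later rows make up. The controller multiplies each number of a shift by 0.8 m and each number of a turn by 45 degrees. A row lasts 1/8 s, in which the tool goes at most 62.5 mm and 10.7 degrees, less where a joint would pass 70% of its speed; a pose out of reach is approached as far as the arm can. A call with a number of a shift or a turn outside -1 to 1 is refused whole. A call with a gripper value outside its range is refused whole. "jaw" is the opening, from 0 (shut) to 1 (fully open), set as the call begins (left out, the last holds). The fingers move at their own pace and stop on an object; "squeeze" is the grip in N (left out, the last holds). Time passes only in rows, so rows that repeat a pose let the fingers close. It gives the time, the measured TCP pose, the force, the opening and the grip force at its end, in the units of the state.
- ctrl.get_state(): the state, without advancing time (a new reading comes with each control period).
- ctrl.read_camera(name): name is "scene" or "side" or "wrist"; returns the picture (420x560x3 uint8, red, green, blue); there is no depth.
- ctrl.get_calibration(name): a dict with "fx", "fy", "cx", "cy" (pixels), "xyz" and "orientation" of the camera in the world; the wrist camera has in their place "hand_eye" (4x4, takes a point from camera to tool coordinates, whose origin is the TCP and whose axes are the flange's). Camera axes: x right, y up, looking along -z (the intrinsics and any distortion apply to the point x, -y, -z); pixel columns grow to the right and rows downward; lengths in m; the calibration is good to about 2 mm. A picture is of the moment at which its call begins: read the wrist's pose just before it. get_calibration takes no time and is no camera call.
- ctrl.sign_off(): hands the job in; it is judged then, once.
Trained networks look in the newest picture that a camera, given by its name, has taken for a name from the list of things; names that differ only in an ending like _2 or _b are one class to them, and where a whole thing is asked for, a point or a joint stands for the part that bears it (a point fixed in the world has none). Each returns a list of dicts, best first, with "p" (0 to 1); they miss things now and then, are a little off and sometimes report something else, mostly with a low value. They report only what shows in the picture. A call takes as long as a camera call. They do not tell look-alikes from the thing itself.
- ctrl.boxes_of(thing, camera): "xy" ([column, row] as shares, 0 to 1, of the picture: columns of its width, rows of its height, amid what is visible of it).
- ctrl.silhouettes(thing, camera): "pixels" (420x560 bool, what is visible of it) and "xy" ([column, row] as shares, 0 to 1, of the picture: columns of its width, rows of its height, amid what is visible of it).
The state is a dict: "time": time; "qpos": joint angles; "dq": joint speeds; "joint_efforts": joint torques, N m; "eef_pos": TCP position; "tcp_rot": TCP orientation; "contact_force": force on the tool from outside, world axes, zero at the start; "wrist_torque": the same for the moment, N m; "opening": opening from 0.0 (shut) to 1.0 (fully open); "finger_force": force on a finger pad.
Only numpy, scipy, OpenCV 4.12 (cv2) and the standard library are available. Lean on these libraries where they do the work, as an engineer would, in place of code of your own. Each camera call takes 0.05 s, during which the arm holds its last target. There are 200 camera calls.

TASK

Bring the blue cup under the spout of the hot-water tap, centred beneath it ready to be filled, by turning the wooden turntable: gently push its handles round with a fingertip, then take the finger away. Do not touch, lift or tip any of the cups, leave all three standing on their saucers, and leave the other tea things alone.

Things in the scene. Friction and masses are not known exactly. Their poses are not given: they have to be found in the camera images.
- turntable: wooden disc, 224 mm across, top 36 mm above the table, turning freely both ways about a fixed vertical axis; light friction (about 0.12 N m: 1 N at a handle), stops where left. Origin: on the axis, 18 mm above the table; z up. Three fixed white saucers (84 mm across, top 40 mm above the table), centres 65 mm from the axis at 0, 120, 240 degrees anticlockwise from its own x axis.
- handle (a point): middle of the free length of one of the turntable's six alike push handles, 145 mm from its axis, 36 mm above the table. They are level dark wooden spokes, 16 mm thick with a 22 mm brass end ball, sticking out 112 to 179 mm from the axis, every 60 degrees; this one is 30 degrees anticlockwise from the turntable's x axis. Between them is open space down to the table.
- cup_blue: the blue tea cup, 68 mm across the rim, 52 mm tall, 100 to 200 g, no handle, standing loose and upright on one of the turntable's saucers, its middle 65 mm from the turntable's axis. Origin: centre of its underside, 40 mm above the table; z up. This is the cup to bring under the spout.
- cup_white1: a white tea cup, 68 mm across the rim, 52 mm tall, 100 to 200 g, no handle, standing loose and upright on one of the turntable's saucers, its middle 65 mm from the turntable's axis. Origin: centre of its underside, 40 mm above the table; z up. 
- cup_white2: a white tea cup, 68 mm across the rim, 52 mm tall, 100 to 200 g, no handle, standing loose and upright on one of the turntable's saucers, its middle 65 mm from the turntable's axis. Origin: centre of its underside, 40 mm above the table; z up. 
- spout (a point): mouth of the steel swan-neck tap, 150 mm above the table, pointing straight down at a point 65 mm from the turntable's axis, on the circle of the cups' middles. The neck (20 mm thick) arches 300 mm high to a fixed column 265 mm from the axis in the same direction, on the robot's left of the turntable.
- teapot: white china teapot on the silver tray, 170 mm tall, about 110 mm across plus spout and handle; origin: centre of its underside. Leave it alone.
- milk_jug: small white milk jug on the tray, 73 mm tall, 64 mm across; origin: centre of its underside. Leave it alone.
- cup_upturned: white cup standing upside down on the tray, 52 mm tall, 72 mm across; origin: centre of its underside. Leave it alone.
- sugar_bowl: white lidded sugar bowl on the table to the right, 88 mm tall, 84 mm across; origin: centre of its underside. Leave it alone.
- tea_caddy: green jar with a brass lid on the table to the right, 110 mm tall, 72 mm across; origin: centre of its underside. Leave it alone.
- spoon: steel teaspoon lying on the table to the right, 140 mm long; origin near its middle. Leave it alone.
There are look-alikes about, which are no part of the job. Of the things that look like the cup_blue, the middle-sized one is meant.

How it is judged:
By the outcome, as a careful person would: the job done as asked, in the order asked, and still so for the second after the job is handed in, with the robot touching nothing.
It also fails if it takes over 48 s, if anything falls off the work surface, if the arm or the gripper's body presses on something with over 40 N, if the wrist force passes 120 N, or if a joint passes its speed limit or range.

## Working session

There is one attempt and no reset: what is moved stays moved. The work goes in short steps, Python scripts to look and compute and a tool call to move; the robot and the scene stay as the last step left them, time stands still between calls to the robot, and variables do not carry over. Pictures are saved under pics/ and viewed, at most 10 in all, crops included, and the job is handed in when it is done.

Besides the shell and the picture viewer there is one more tool, called after "Call:" as name([rows], argument=value, ...), one row to a line, values as JSON. apply_moves: Moves the arm, as the interface text tells. Shifts and turns lie within -1 to 1; 1 stands for 0.8 m of shift or 45 degrees of turn. Its arguments: {"type":"object","properties":{"series":{"type":"array"},"jaw":{"type":"number"},"squeeze":{"type":"number"}},"required":["series"]}

```bash
mkdir -p pics
cat > h.py <<'E'
import numpy as np, cv2
from scipy.spatial.transform import Rotation as R
from plant import ctrl
def cam(n):
    c=ctrl.get_calibration(n)
    if 'hand_eye' in c:
        s=ctrl.get_state(); T=np.eye(4); T[:3,:3]=R.from_quat(s['tcp_rot']).as_matrix(); T[:3,3]=s['eef_pos']
        M=T@np.array(c['hand_eye']); return c,M[:3,:3],M[:3,3]
    return c,R.from_quat(c['orientation']).as_matrix(),np.array(c['xyz'])
def ray(n,px,C=None):
    c,Rm,t=C or cam(n); d=Rm@np.array([(px[0]-c['cx'])/c['fx'],-(px[1]-c['cy'])/c['fy'],-1.]); return t,d
def onz(n,px,z,C=None):
    t,d=ray(n,px,C); return t+d*(z-t[2])/d[2]
def proj(n,p,C=None):
    c,Rm,t=C or cam(n); q=Rm.T@(np.array(p)-t); return np.array([c['cx']+c['fx']*q[0]/-q[2],c['cy']-c['fy']*q[1]/-q[2]])
def snap(n,f):
    im=ctrl.read_camera(n); cv2.imwrite('pics/'+f,im[:,:,::-1]); return im
E
python3 - <<'E'
from h import *
for n in ['scene','side']:
    snap(n,n+'0.png'); c=ctrl.get_calibration(n); print(n,{k:np.round(v,3) for k,v in c.items() if k not in('x',)} )
    for th in ['turntable','cup_blue','cup_white1','handle','spout']:
        r=ctrl.boxes_of(th,n); print(th,[(round(d['p'],2),(np.array(d['xy'])*[560,420]).round(0).tolist()) for d in r])
a=np.hstack([cv2.imread('pics/scene0.png'),cv2.imread('pics/side0.png')]);
E
```

```text
scene {'fx': np.float64(453.013), 'fy': np.float64(453.013), 'cx': np.float64(275.338), 'cy': np.float64(207.031), 'xyz': array([1.351, 0.728, 1.144]), 'orientation': array([0.162, 0.343, 0.828, 0.412])}
turntable [(0.71, [212.0, 221.0])]
cup_blue [(0.92, [199.0, 219.0]), (0.8, [136.0, 199.0]), (0.67, [211.0, 221.0]), (0.46, [181.0, 149.0])]
cup_white1 [(0.56, [229.0, 202.0]), (0.54, [198.0, 195.0])]
handle [(0.57, [212.0, 221.0])]
spout [(0.56, [267.0, 193.0]), (0.46, [200.0, 220.0])]
side {'fx': np.float64(398.334), 'fy': np.float64(398.334), 'cx': np.float64(278.491), 'cy': np.float64(209.549), 'xyz': array([0.052, 0.627, 0.93 ]), 'orientation': array([-0.142,  0.342,  0.866, -0.335])}
turntable [(0.62, [296.0, 193.0])]
cup_blue [(0.81, [285.0, 177.0]), (0.67, [231.0, 221.0]), (0.6, [327.0, 137.0]), (0.2, [203.0, 403.0])]
cup_white1 [(0.82, [304.0, 194.0]), (0.77, [319.0, 171.0])]
handle [(0.6, [298.0, 198.0])]
spout [(0.85, [257.0, 188.0])]
```

View pics/scene0.png

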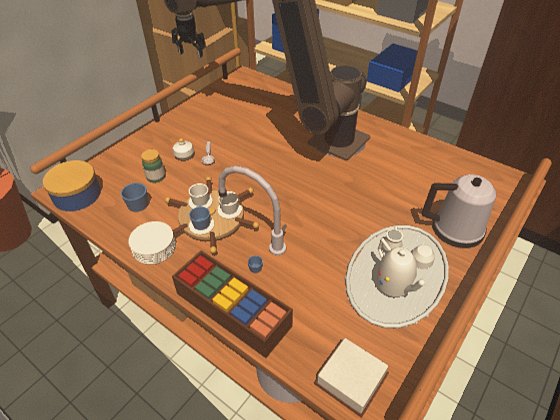

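View pics/side0.png

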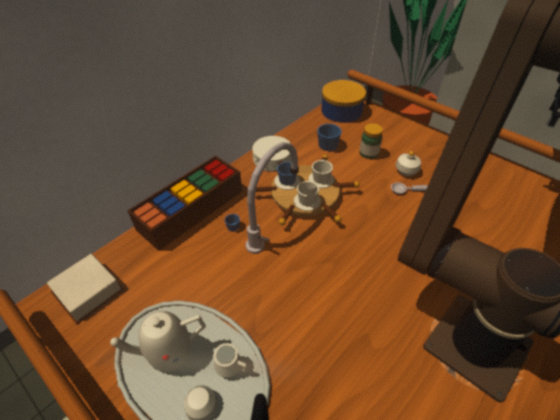

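Candidates for cup_blue, as scene pixels: the cup on the turntable (200,218), a larger blue cup (135,197) and a smaller blue cup (255,263). The turntable one is middle-sized and stands on a saucer, so I choose it. Next I'll check it in a close crop.

Run:
```python
from h import *
s=cv2.imread('pics/scene0.png')[165:265,150:300]; d=cv2.imread('pics/side0.png')[130:260,230:380]
a=cv2.resize(s,None,fx=5,fy=5,interpolation=cv2.INTER_CUBIC); cv2.imwrite('pics/c1.png',a)
cv2.imwrite('pics/c2.png',cv2.resize(d,None,fx=4.5,fy=4.5,interpolation=cv2.INTER_CUBIC))
```

```text
(no output)
```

View pics/c1.png

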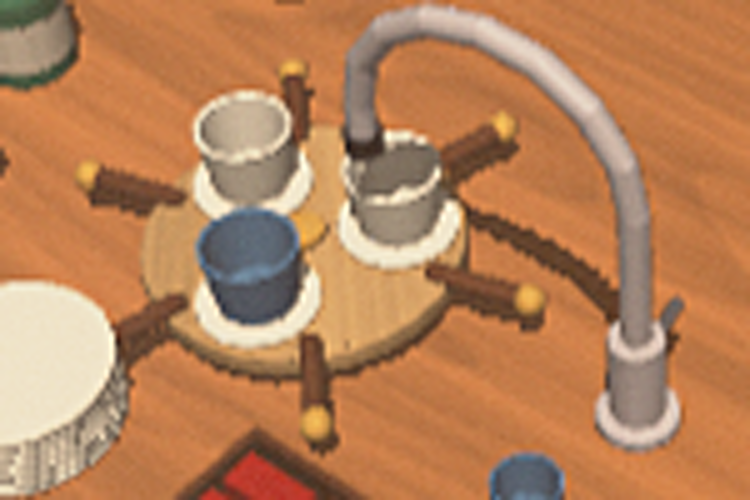

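View pics/c2.png

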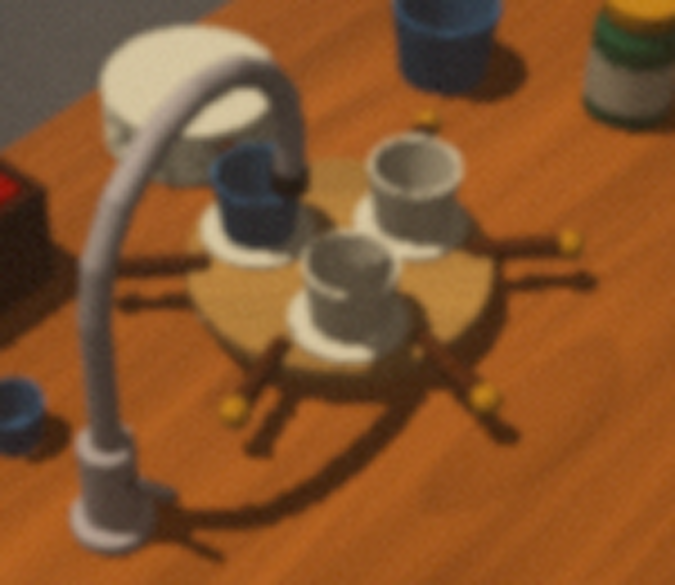

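The crops confirm it: the turntable blue cup stands on a saucer at scene (200,218). Five brass balls and the spout mouth, over the right-hand white cup, are visible. Next I'll fit the axis and angles.

```bash
cat > fit.py <<'E'
from h import *
from scipy.optimize import least_squares
S=np.array([(292,70),(502,126),(530,300),(316,425),(90,176)])/5+[150,165]
D=np.array([(428,118),(569,242),(484,397),(233,410)])/4.5+[230,130]
sp={'scene':np.array([364,147])/5+[150,165],'side':np.array([290,183])/4.5+[230,130]}
C={n:cam(n) for n in('scene','side')}
B=np.array([onz('scene',p,.036,C['scene']) for p in S]+[onz('side',p,.036,C['side']) for p in D])[:,:2]
def res(v):
    d=B-v[:2]; a=np.arctan2(d[:,1],d[:,0]); e=(a-v[2]+np.pi/6)%(np.pi/3)-np.pi/6
    return np.r_[np.hypot(*d.T)-v[3], .168*e]
best=min((least_squares(res,[*B.mean(0),t,.168]) for t in (0,.3,.6,.9)),key=lambda r:r.cost)
v=best.x; print('axis',v.round(4),'theta deg',np.degrees(v[2]),(best.fun*1000).round(1))
(t1,d1),(t2,d2)=[ray(n,sp[n],C[n]) for n in('scene','side')]
k=np.linalg.lstsq(np.c_[d1,-d2],t2-t1,rcond=None)[0]; print('spout',t1+k[0]*d1,t2+k[1]*d2)
for n in sp:
    q=onz(n,sp[n],.15,C[n])[:2]-v[:2]; print(n,'spout r,ang',np.hypot(*q),np.degrees(np.arctan2(q[1],q[0])))
q=onz('scene',np.array([638,420])/5+[150,165],0,C['scene'])[:2]-v[:2]; print('column',np.hypot(*q),np.degrees(np.arctan2(q[1],q[0])))
q=onz('side',np.array([114,525])/4.5+[230,130],0,C['side'])[:2]-v[:2]; print('column',np.hypot(*q),np.degrees(np.arctan2(q[1],q[0])))
for n,p in (('scene',np.array([249,240])/5+[150,165]),('side',(np.array([255,168])/4.5+[230,130]))):
    q=onz(n,p,.092,C[n])[:2]-v[:2]; print('blue rim',np.hypot(*q),np.degrees(np.arctan2(q[1],q[0])))
for p,z in (((135,187),.07),((152,243),.04),((255,260),.03),((181,150),.088),((152,165),.05),((290,345),.04),((197,258),.05)): print(p,onz('scene',p,z,C['scene']).round(3))
E
python3 fit.py
```

```text
axis [ 0.6436 -0.1157  0.8037  0.1696] theta deg 46.04687652857633 [-1.5  0.3  2.1  1.3 -6.1  6.3  2.7 -1.2 -4.  -2.8 -2.3 -1.6  2.   2.1
 -2.3  1.7  2.5  0.7]
spout [ 0.63434459 -0.05027703  0.14739871] [ 0.63405879 -0.05472727  0.15108005]
scene spout r,ang 0.06790008215358136 96.2777873028722
side spout r,ang 0.060703134091030085 98.31064644624671
column 0.2681896465348362 96.53820570597279
column 0.26481873447773624 97.46811444353467
blue rim 0.06344353081728316 19.109274510056824
blue rim 0.06540091317006366 12.033818766836795
(135, 187) [ 0.735 -0.384  0.07 ]
(152, 243) [ 0.859 -0.165  0.04 ]
(255, 260) [0.709 0.136 0.03 ]
(181, 150) [ 0.506 -0.386  0.088]
(152, 165) [ 0.604 -0.448  0.05 ]
(290, 345) [0.878 0.394 0.04 ]
(197, 258) [ 0.821 -0.001  0.05 ]
```

Blue is at about 16° and the spout at about 97°, so the table needs about +81° anticlockwise. The handle at 226° is easy to reach on the robot's side, so I'll hover in the gap before it with the jaw shut.

Call:
apply_moves([
  [0.2, 0.3, 0.1, 0, 0, 0],
  [0.43, 0.61, 0.1, 0, 0, 0],
  [0.43, 0.61, 0.1, 0, 0, 0],
  [0.43, 0.61, 0.1, 0, 0, 0],
  [0.43, 0.61, 0.1, 0, 0, 0],
  [0.43, 0.61, 0.1, 0, 0, 0],
  [0.43, 0.61, 0.1, 0, 0, 0],
  [0.43, 0.61, 0.1, 0, 0, 0],
  [0.43, 0.61, 0.1, 0, 0, 0],
  [0.43, 0.61, 0.1, 0, 0, 0],
  [0.43, 0.61, 0.1, 0, 0, 0],
  [0.43, 0.61, 0.1, 0, 0, 0],
  [0.43, 0.61, 0.1, 0, 0, 0],
  [0.43, 0.61, 0.1, 0, 0, 0],
  [0.43, 0.61, 0.1, 0, 0, 0],
], jaw=0)

```text
time: 2.48
eef_pos: [0.4975, -0.1699, 0.3025]
tcp_rot: [0.993, 0.114, -0.0, -0.0]
contact_force: [0.5, 0.2, -0.0]
opening: -0.005
finger_force: 0.0
```

Run:
```python
from h import *
C=cam('wrist'); im=ctrl.read_camera('wrist'); s=ctrl.get_state()
print(s['time'],s['eef_pos'],R.from_quat(s['tcp_rot']).as_matrix().round(2),s['opening'],ctrl.nose_length)
for k in range(6):
    a=np.radians(46+60*k); p=proj('wrist',[.6436+.168*np.cos(a),-.1157+.168*np.sin(a),.036],C); print(46+60*k,p.round())
    cv2.circle(im,tuple(int(x) for x in p),3,(255,0,255),1)
cv2.imwrite('pics/w1.png',im[:,:,::-1])
```

```text
2.525 [ 0.49753712 -0.16974937  0.30249219] [[ 0.97  0.23 -0.  ]
 [ 0.23 -0.97  0.  ]
 [-0.   -0.   -1.  ]] -0.0009948927297902626 0.019
46 [185. -88.]
106 [138.  58.]
166 [216. 166.]
226 [332. 160.]
286 [398.  43.]
346 [333. -98.]
```

View pics/w1.png

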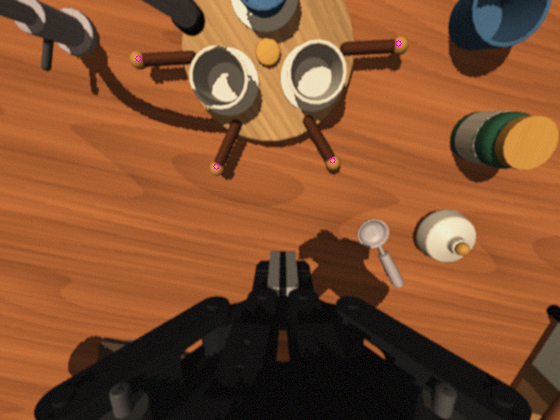

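The wrist view shows the model dots on the four visible brass balls: (138,58), (216,167), (333,162) and (400,43). The spoon lies at (380,250), clear of the arc. Now I'll work out the arc waypoints.

Call:
apply_moves([
  [0, 0, -0.08, 0, 0, 0],
  [0, 0, -0.15, 0, 0, 0],
  [0, 0, -0.22, 0, 0, 0],
  [0, 0, -0.27, 0, 0, 0],
  [0, 0, -0.3, 0, 0, 0],
  [0, 0, -0.325, 0, 0, 0],
  [0, 0, -0.325, 0, 0, 0],
])

```text
time: 3.4
eef_pos: [0.4964, -0.1687, 0.0408]
tcp_rot: [0.993, 0.114, -0.002, -0.001]
contact_force: [-0.6, -0.6, -0.1]
opening: -0.003
finger_force: 0.0
```

Run:
```python
from h import *
s=ctrl.get_state();p=s['eef_pos'];print(s['time'],p,s['contact_force'])
for f in range(203,290,3):
    a=np.radians(f); print(f,((.6436+.155*np.cos(a)-.498)/.8).round(4),((-.1157+.155*np.sin(a)+.1692)/.8).round(4))
```

```text
3.4 [ 0.49640604 -0.16866853  0.0408211 ] [-0.5820296  -0.58545793 -0.06404398]
203 0.0037 -0.0088
206 0.0079 -0.0181
209 0.0125 -0.0271
212 0.0177 -0.0358
215 0.0233 -0.0443
218 0.0293 -0.0524
221 0.0358 -0.0602
224 0.0426 -0.0677
227 0.0499 -0.0748
230 0.0575 -0.0815
233 0.0654 -0.0879
236 0.0737 -0.0938
239 0.0822 -0.0992
242 0.091 -0.1042
245 0.1001 -0.1087
248 0.1094 -0.1128
251 0.1189 -0.1163
254 0.1286 -0.1194
257 0.1384 -0.1219
260 0.1484 -0.1239
263 0.1584 -0.1254
266 0.1685 -0.1264
269 0.1786 -0.1268
272 0.1888 -0.1268
275 0.1989 -0.1261
278 0.209 -0.125
281 0.219 -0.1233
284 0.2289 -0.1211
287 0.2386 -0.1184
```

Call:
apply_moves([
  [0.004, -0.009, 0.003, 0, 0, 0],
  [0.008, -0.018, 0.003, 0, 0, 0],
  [0.0125, -0.027, 0.003, 0, 0, 0],
  [0.015, -0.0315, 0.003, 0, 0, 0],
  [0.0177, -0.036, 0.003, 0, 0, 0],
  [0.0205, -0.04, 0.003, 0, 0, 0],
  [0.0233, -0.0443, 0.003, 0, 0, 0],
  [0.0263, -0.0483, 0.003, 0, 0, 0],
  [0.0293, -0.0524, 0.003, 0, 0, 0],
  [0.0325, -0.0563, 0.003, 0, 0, 0],
  [0.0358, -0.0602, 0.003, 0, 0, 0],
  [0.0426, -0.0677, 0.003, 0, 0, 0],
  [0.05, -0.0748, 0.003, 0, 0, 0],
  [0.0575, -0.0815, 0.003, 0, 0, 0],
  [0.0654, -0.0879, 0.003, 0, 0, 0],
  [0.0695, -0.091, 0.003, 0, 0, 0],
  [0.0737, -0.0938, 0.003, 0, 0, 0],
])

```text
time: 5.52
eef_pos: [0.5569, -0.2443, 0.0448]
tcp_rot: [0.993, 0.115, -0.0, -0.0]
contact_force: [-0.5, 0.0, -0.4]
opening: -0.001
finger_force: 0.0
```

Run:
```python
from h import *
C=cam('wrist'); im=ctrl.read_camera('wrist'); 
im2=ctrl.read_camera('scene'); s=ctrl.get_state(); print(s['time'],s['eef_pos'],s['contact_force'])
a=np.vstack([im,cv2.resize(im2[165:265,150:300],(560,373))]); cv2.imwrite('pics/w2.png',cv2.resize(a,(424,600))[:,:,::-1])
```

```text
5.625 [ 0.55703435 -0.24444925  0.04494463] [ 0.14114945 -0.9257736   0.2361413 ]
```

View pics/w2.png

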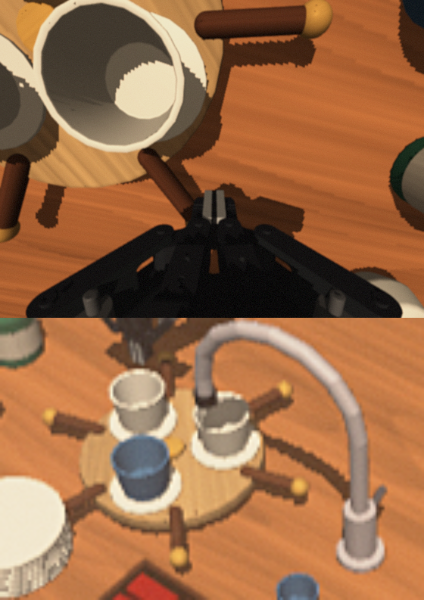

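Run:
```python
from h import *
C=cam('wrist')
k=560/424; kr=(420+373)/600
for p in ((310,18),(253,24)):
    q=onz('wrist',(p[0]*k,p[1]*kr),.036,C)[:2]-[.6436,-.1157]; print(p,np.hypot(*q),np.degrees(np.arctan2(q[1],q[0]))%360)
for p in ((150,155),(185,210),(172,183),(10,190)):
    q=onz('wrist',(p[0]*k,p[1]*kr),.036,C)[:2]-[.6436,-.1157]; print(p,np.hypot(*q),np.degrees(np.arctan2(q[1],q[0]))%360)
print('tip px',[ (proj('wrist',np.array(ctrl.get_state()['eef_pos'])-[0,0,z],C)/[k,kr]).round() for z in(0,.019)])
snap('scene','s3.png'); im=snap('side','s3s.png')
print(ctrl.get_state()['time'])
a=np.hstack([cv2.resize(cv2.imread('pics/s3.png')[150:250,180:260],(400,500),interpolation=cv2.INTER_CUBIC),cv2.resize(im[130:230,280:360,::-1],(400,500),interpolation=cv2.INTER_CUBIC)]);cv2.imwrite('pics/s3c.png',a)
```

```text
(310, 18) 0.1670333335127047 285.49185373257137
(253, 24) 0.13078432560794856 284.6754631745055
(150, 155) 0.10198464193083855 226.72896020835927
(185, 210) 0.15631781521807345 224.5021193800256
(172, 183) 0.13027014374350968 226.6587358747477
(10, 190) 0.12968420890154317 165.489397006315
tip px [array([214., 194.]), array([214., 183.])]
5.725
```

View pics/s3c.png

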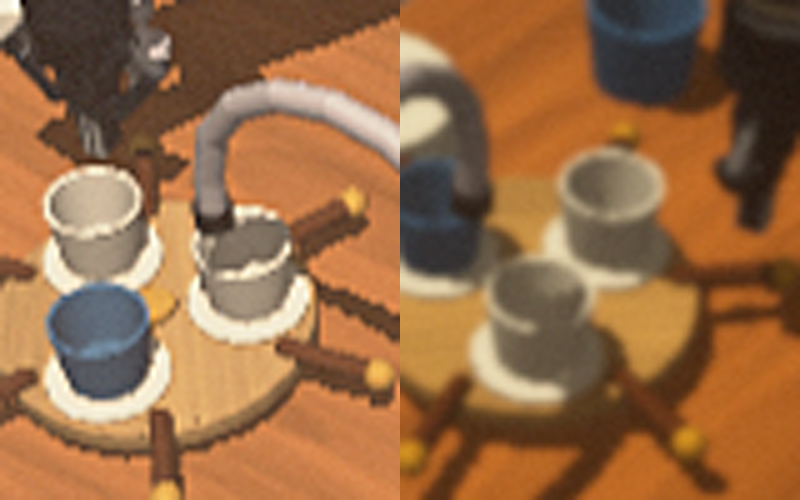

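Run:
```python
from h import *
p=np.array(ctrl.get_state()['eef_pos']); print(p, np.array(ctrl.get_state()['contact_force']))
for z in (0,.013,.026,.035,.045,.06): print(z,proj('scene',[p[0],p[1],z]).round(1),proj('side',[p[0],p[1],z]).round(1))
a=np.radians(226);print('ball',proj('side',[.6436+.168*np.cos(a),-.1157+.168*np.sin(a),.036]).round(1))
```

```text
[ 0.55664862 -0.2441735   0.04486473] [-0.43262205  0.20071046 -0.05017486]
0 [201.8 189.9] [348.  186.9]
0.013 [201.4 187.3] [348.4 184.1]
0.026 [200.9 184.7] [348.8 181.2]
0.035 [200.6 182.9] [349.1 179.2]
0.045 [200.2 180.8] [349.5 177. ]
0.06 [199.7 177.7] [350.  173.6]
ball [355.2 184.2]
```

The fingertip sits at about TCP height (side tip row 175 matches z≈0.045), so it skimmed over the handle and the table hasn't moved. I'll lift, go back to 200° and come down lower.

Call:
apply_moves([
  [0, 0, 0.03, 0, 0, 0],
  [0, 0, 0.06, 0, 0, 0],
  [-0.037, 0.047, 0.06, 0, 0, 0],
  [-0.0737, 0.0938, 0.06, 0, 0, 0],
  [-0.0737, 0.0938, 0.06, 0, 0, 0],
  [-0.0737, 0.0938, 0.03, 0, 0, 0],
  [-0.0737, 0.0938, 0, 0, 0, 0],
  [-0.0737, 0.0938, -0.01, 0, 0, 0],
  [-0.0737, 0.0938, -0.019, 0, 0, 0],
  [-0.0737, 0.0938, -0.019, 0, 0, 0],
])

```text
time: 6.98
eef_pos: [0.4981, -0.1696, 0.0298]
tcp_rot: [0.993, 0.115, 0.0, 0.0]
contact_force: [1.0, 0.7, 0.1]
opening: -0.001
finger_force: 0.0
```

Call:
apply_moves([
  [0.004, -0.009, 0, 0, 0, 0],
  [0.008, -0.018, 0, 0, 0, 0],
  [0.0125, -0.027, 0, 0, 0, 0],
  [0.015, -0.0315, 0, 0, 0, 0],
  [0.0177, -0.036, 0, 0, 0, 0],
  [0.0205, -0.04, 0, 0, 0, 0],
  [0.0233, -0.0443, 0, 0, 0, 0],
  [0.0263, -0.0483, 0, 0, 0, 0],
  [0.0293, -0.0524, 0, 0, 0, 0],
  [0.0325, -0.0563, 0, 0, 0, 0],
  [0.0358, -0.0602, 0, 0, 0, 0],
  [0.0392, -0.064, 0, 0, 0, 0],
  [0.0426, -0.0677, 0, 0, 0, 0],
])

```text
time: 8.6
eef_pos: [0.532, -0.2235, 0.0297]
tcp_rot: [0.993, 0.115, -0.0, -0.0]
contact_force: [-0.3, 1.6, -0.0]
opening: -0.001
finger_force: 0.4
```

```bash
cat > est.py <<'E'
from h import *
# brass-ball angle estimate: match template angle by scoring ball colour in scene image
def theta(n='scene'):
    im=ctrl.read_camera(n).astype(np.float32); hsv=cv2.cvtColor(im.astype(np.uint8),cv2.COLOR_RGB2HSV).astype(int)
    m=((abs(hsv[...,0]-20)<4)&(hsv[...,1]>130)&(hsv[...,2]>140)).astype(np.float32); m=cv2.GaussianBlur(m,(0,0),1)
    C=cam(n); out=[]
    for t in np.arange(-30,30,.5):
        sc=0
        for k in range(6):
            a=np.radians(t+60*k); x,y=proj(n,[.6436+.168*np.cos(a),-.1157+.168*np.sin(a),.036],C).round().astype(int); sc+=m[y,x]
        out.append((round(float(sc),2),t))
    return sorted(out)[::-1][:4]
if __name__=='__main__':
    s=ctrl.get_state(); p=s['eef_pos']-np.array([.6436,-.1157,0]); print(s['time'],p,'finger',np.degrees(np.arctan2(p[1],p[0]))%360,np.hypot(p[0],p[1]),s['contact_force'])
    print(theta('scene'),theta('side'))
E
python3 est.py
```

```text
8.6 [-0.11159712 -0.10775843  0.02967724] finger 223.9974332460888 0.15513154635321277 [-0.30428254  1.61484278 -0.00773978]
[(3.77, np.float64(-8.5)), (3.76, np.float64(-8.0)), (3.73, np.float64(-9.0)), (3.72, np.float64(-9.5))] [(2.15, np.float64(-9.0)), (2.08, np.float64(-8.5)), (2.01, np.float64(-9.5)), (2.01, np.float64(-10.0))]
```

Contact is gentle (1.6 N) and the table is turning: handle at about 231° with the finger at 224°. Continuing round the arc.

Call:
apply_moves([
  [0.0073, -0.0071, 0, 0, 0, 0],
  [0.0149, -0.0138, 0, 0, 0, 0],
  [0.0228, -0.0202, 0, 0, 0, 0],
  [0.0311, -0.0261, 0, 0, 0, 0],
  [0.0396, -0.0315, 0, 0, 0, 0],
  [0.0484, -0.0365, 0, 0, 0, 0],
  [0.0575, -0.041, 0, 0, 0, 0],
  [0.0668, -0.0451, 0, 0, 0, 0],
  [0.0763, -0.0486, 0, 0, 0, 0],
  [0.086, -0.0517, 0, 0, 0, 0],
  [0.0958, -0.0542, 0, 0, 0, 0],
  [0.1058, -0.0562, 0, 0, 0, 0],
  [0.1158, -0.0577, 0, 0, 0, 0],
  [0.1259, -0.0587, 0, 0, 0, 0],
  [0.136, -0.0591, 0, 0, 0, 0],
  [0.1462, -0.0591, 0, 0, 0, 0],
  [0.1563, -0.0584, 0, 0, 0, 0],
  [0.1614, -0.0579, 0, 0, 0, 0],
  [0.1664, -0.0573, 0, 0, 0, 0],
  [0.1664, -0.0573, 0, 0, 0, 0],
])

```text
time: 11.2
eef_pos: [0.6655, -0.2693, 0.0298]
tcp_rot: [0.993, 0.115, 0.0, 0.0]
contact_force: [-0.4, 0.7, 1.3]
opening: 0.001
finger_force: 0.0
```

```bash
python3 est.py
python3 - <<'E'
from h import *
for f in range(278,306,2):
    a,b=np.radians([f,278]); print(f,(.155/.8*(np.cos(a)-np.cos(b))).round(4),(.155/.8*(np.sin(a)-np.sin(b))).round(4))
a=snap('scene','s4.png')[:,:,::-1];b=snap('side','s4s.png')[:,:,::-1]
cv2.imwrite('pics/s4c.png',np.hstack([cv2.resize(a[160:270,150:260],(400,400),interpolation=cv2.INTER_CUBIC),cv2.resize(b[130:240,240:350],(400,400),interpolation=cv2.INTER_CUBIC)]))
E
```

```text
11.2 [ 0.02185213 -0.15364213  0.02980964] finger 278.0947440574312 0.15518833489472644 [-0.42770234  0.68078018  1.26616885]
[(3.94, np.float64(-14.5)), (3.89, np.float64(-14.0)), (3.63, np.float64(-15.0)), (3.6, np.float64(-16.0))] [(2.54, np.float64(-14.5)), (2.48, np.float64(-16.0)), (2.45, np.float64(-15.0)), (2.44, np.float64(-14.0))]
278 0.0 0.0
280 0.0067 0.0011
282 0.0133 0.0023
284 0.0199 0.0039
286 0.0264 0.0056
288 0.0329 0.0076
290 0.0393 0.0098
292 0.0456 0.0122
294 0.0518 0.0149
296 0.058 0.0177
298 0.064 0.0208
300 0.0699 0.0241
302 0.0757 0.0276
304 0.0814 0.0312
```

View pics/s4c.png

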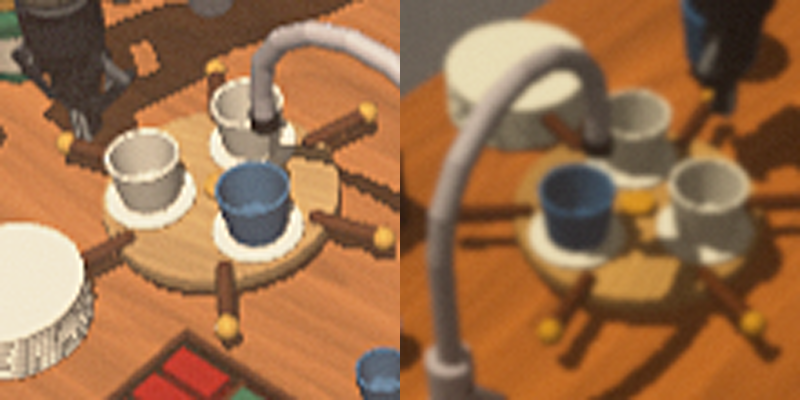

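Handle at 285.6°, blue cup at about 75.6°, cups all standing. About 21° to go. I'll do most of it slowly, then measure.

Call:
apply_moves([
  [0.0067, 0.0011, 0, 0, 0, 0],
  [0.0133, 0.0023, 0, 0, 0, 0],
  [0.0199, 0.0039, 0, 0, 0, 0],
  [0.0264, 0.0056, 0, 0, 0, 0],
  [0.0329, 0.0076, 0, 0, 0, 0],
  [0.0393, 0.0098, 0, 0, 0, 0],
  [0.0456, 0.0122, 0, 0, 0, 0],
  [0.0487, 0.0135, 0, 0, 0, 0],
  [0.0518, 0.0149, 0, 0, 0, 0],
  [0.0549, 0.0163, 0, 0, 0, 0],
  [0.058, 0.0177, 0, 0, 0, 0],
  [0.058, 0.0177, 0, 0, 0, 0],
])

```text
time: 12.9
eef_pos: [0.7117, -0.255, 0.0298]
tcp_rot: [0.993, 0.115, 0.0, 0.0]
contact_force: [-0.1, -0.9, -0.1]
opening: -0.008
finger_force: 0.1
```

```bash
python3 est.py
python3 - <<'E'
from h import *
o=np.array([.6436,-.1157])
for n in('scene','side'):
    im=snap(n,n+'5.png'); C=cam(n)
    hs=cv2.cvtColor(im,cv2.COLOR_RGB2HSV); m=((abs(hs[...,0].astype(int)-108)<14)&(hs[...,1]>70)).astype(np.uint8)
    nn,l,st,ce=cv2.connectedComponentsWithStats(m)
    # expected silhouettes centroid of cup at angle b; score by IoU of convex hull
    best=[]
    for b in np.arange(80,112,.5):
        c=o+.065*np.array([np.cos(np.radians(b)),np.sin(np.radians(b))])
        pts=[proj(n,[c[0]+r*np.cos(t),c[1]+r*np.sin(t),z],C) for r,z in((.034,.092),(.024,.042)) for t in np.linspace(0,6.28,40)]
        h=np.zeros(m.shape,np.uint8); cv2.fillConvexPoly(h,cv2.convexHull(np.float32(pts)).round().astype(np.int32),1)
        best.append((round((m&h).sum()/((h.sum()+m[140:270,150:350].sum()-(m&h).sum())),3),b))
    print(n,sorted(best)[::-1][:5])
a=cv2.imread('pics/scene5.png');b=cv2.imread('pics/side5.png')
cv2.imwrite('pics/s5c.png',np.hstack([cv2.resize(a[170:250,180:260],(400,400),interpolation=cv2.INTER_CUBIC),cv2.resize(b[140:220,240:320],(400,400),interpolation=cv2.INTER_CUBIC)]))
E
```

```text
12.9 [ 0.06813938 -0.13934088  0.02975132] finger 296.0591933434308 0.15510917647611286 [-0.08049665 -0.91607219 -0.07032927]
[(3.99, np.float64(3.5)), (3.94, np.float64(3.0)), (3.88, np.float64(2.5)), (3.84, np.float64(2.0))] [(1.78, np.float64(3.0)), (1.65, np.float64(4.5)), (1.61, np.float64(3.5)), (1.6, np.float64(4.0))]
scene [(np.float64(0.08), np.float64(94.5)), (np.float64(0.08), np.float64(92.5)), (np.float64(0.08), np.float64(92.0)), (np.float64(0.079), np.float64(97.0)), (np.float64(0.079), np.float64(93.5))]
side [(np.float64(0.054), np.float64(110.0)), (np.float64(0.054), np.float64(109.0)), (np.float64(0.054), np.float64(108.5)), (np.float64(0.054), np.float64(108.0)), (np.float64(0.054), np.float64(107.5))]
```

View pics/s5c.png

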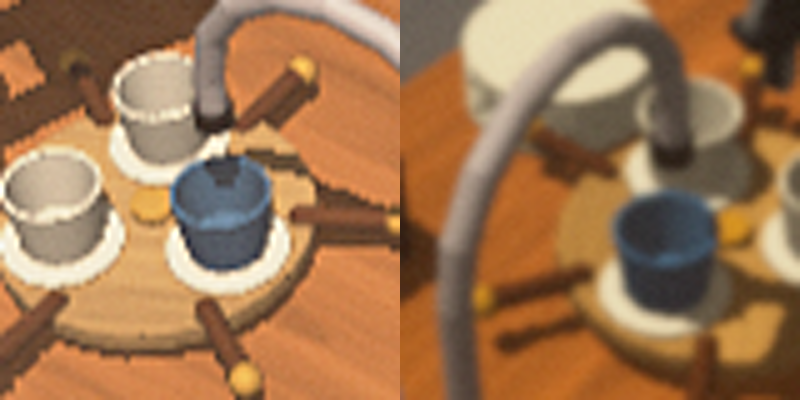

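Handle at 303.2°, blue cup at about 93°. The scene crop shows the rim centre at (222,186) and the spout mouth at (214,120). The side crop shows the rim centre at (665,229) and the mouth at (672,155). I'll cross-check the remaining angle in each camera.

Run:
```python
from h import *
o=np.array([.6436,-.1157])
for n,off,cup,sp in (('scene',(180,170),(222,186),(214,120)),('side',(240,140),(265,229),(272,157))):
    for l,p,z in(('cup',cup,.092),('spout',sp,.15)):
        q=onz(n,np.array(p)/5+off,z)[:2]; d=q-o; print(n,l,q.round(4),np.hypot(*d).round(4),np.degrees(np.arctan2(d[1],d[0])).round(1))
for f in (298,299,300,301):
    a,b=np.radians([f,296]); print(f,(.155/.8*(np.cos(a)-np.cos(b))).round(4),(.155/.8*(np.sin(a)-np.sin(b))).round(4))
```

```text
scene cup [ 0.6364 -0.0486] 0.0674 96.1
scene spout [ 0.6348 -0.0495] 0.0668 97.5
side cup [ 0.6352 -0.0504] 0.0658 97.3
side spout [ 0.6328 -0.0531] 0.0635 99.8
298 0.006 0.0031
299 0.009 0.0047
300 0.0119 0.0063
301 0.0149 0.0081
```

Call:
apply_moves([
  [0.003, 0.0016, 0, 0, 0, 0],
  [0.006, 0.0031, 0, 0, 0, 0],
  [0.0084, 0.0044, 0, 0, 0, 0],
  [0.0084, 0.0044, 0, 0, 0, 0],
  [0.0084, 0.0044, 0, 0, 0, 0],
])

```text
time: 13.72
eef_pos: [0.7183, -0.2515, 0.0298]
tcp_rot: [0.993, 0.115, 0.0, 0.0]
contact_force: [-0.4, 0.0, -0.2]
opening: 0.001
finger_force: 0.0
```

Call:
apply_moves([
  [-0.01, -0.005, 0, 0, 0, 0],
  [-0.025, -0.011, 0, 0, 0, 0],
  [-0.025, -0.011, 0.05, 0, 0, 0],
  [-0.025, -0.011, 0.12, 0, 0, 0],
  [-0.025, -0.011, 0.19, 0, 0, 0],
  [-0.05, -0.05, 0.22, 0, 0, 0],
  [-0.1, -0.1, 0.24, 0, 0, 0],
  [-0.15, -0.12, 0.26, 0, 0, 0],
  [-0.2, -0.12, 0.28, 0, 0, 0],
  [-0.2, -0.12, 0.3, 0, 0, 0],
  [-0.2, -0.12, 0.3, 0, 0, 0],
])

```text
time: 15.1
eef_pos: [0.5587, -0.3483, 0.2722]
tcp_rot: [0.993, 0.114, 0.002, 0.002]
contact_force: [-0.6, -0.7, -0.2]
opening: -0.001
finger_force: 0.0
```

```bash
python3 est.py
python3 - <<'E'
from h import *
snap('scene','scene6.png');snap('side','side6.png')
a=cv2.imread('pics/scene6.png');b=cv2.imread('pics/side6.png')
cv2.imwrite('pics/s6c.png',np.hstack([cv2.resize(a[170:250,180:260],(400,400),interpolation=cv2.INTER_CUBIC),cv2.resize(b[140:220,240:320],(400,400),interpolation=cv2.INTER_CUBIC)]))
E
```

```text
15.1 [-0.08493303 -0.23262005  0.2721955 ] finger 249.9421127909244 0.2476402794409549 [-0.60287964 -0.66937672 -0.19980959]
[(3.71, np.float64(5.0)), (3.67, np.float64(6.0)), (3.67, np.float64(5.5)), (3.54, np.float64(4.5))] [(2.16, np.float64(7.0)), (2.15, np.float64(5.0)), (2.14, np.float64(6.5)), (2.01, np.float64(6.0))]
```

View pics/s6c.png

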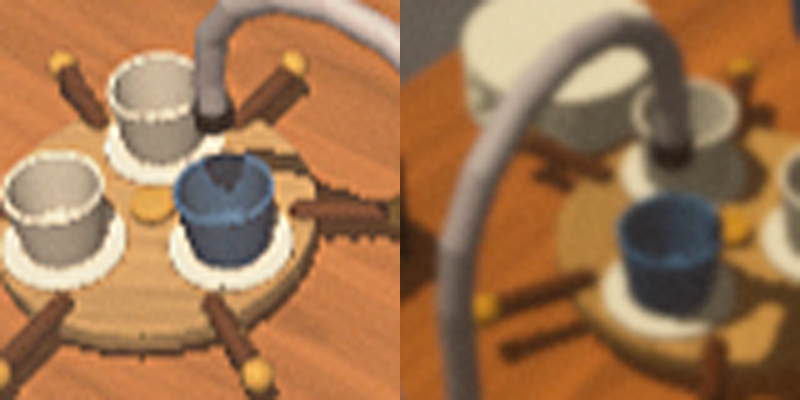

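The cup is at 96–98° against the spout's 97°, so it is centred to about 2 mm. The arm is clear and all three cups are standing.

```bash
python3 -c "
from plant import ctrl
print(ctrl.sign_off())"
```

```text
the job is handed in; nothing more can be done
None
```

The blue cup is under the spout, centred to about 2 mm by my camera measurements, with all three cups still on their saucers and the arm clear; I handed the job in at about 15 s.

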